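Seat and hold a battery pack in a model race car

TASK

Load the charged blue battery pack into the model race car on its stand: lay it flat in the empty battery bay with its brass sockets towards the front of the car, and push it snugly into the corner so that it bears squarely on the gold rear stop and the gold side stop at the same time. Finish while still holding the pack pressed gently against both stops, so that I can tape it down; do not let go. Do not force the stops, and leave the red pack and everything else on the bench where it is.

Things in the scene. Friction and masses are not known exactly. Their poses are not given: they have to be found in the camera images.
- blue_pack: the charged battery pack: a smooth blue hard-case block (friction on car and stops about 0.3) with a white band, 96 long x 47 wide x 25 high (mm), 0.16 to 0.26 kg, lying flat on the charging mat. Origin: centre of its underside; its x axis runs along the length towards the end with the two brass sockets, y across the width, z up
- blue_pack_sockets (a point): point between the two flush brass sockets in the black strip on the blue pack's top, 36 mm from the pack's centre along its +x
- red_pack: a spent pack, same shape but red, lying beside the blue one on the mat (they may lie either way about); not to be used or disturbed. Origin and axes as the blue pack
- car: 1:10 model race car without shell, 360 x 200 mm, clipped on a stand that does not move. Origin: on the bench under the stand's centre; x to the car's front (bumper, narrow tyres, servo), -x to its rear (motor, wide tyres), y to its left, z up. Top of the black chassis plate: 52 mm above the bench. Above the plate rise: rear pod (behind x -78) 39 mm, tyres 53, body posts (x +168, -152) 62
- bay (a point): where the centre of the pack's underside comes when the pack is fully home: on the plate's top, at x -4, y -3.5 mm in the car's frame. The bare battery bay reaches in the car's frame from the end stop at x -52 to the servo at x +102, and from the side stop at y +20 to the plate's open right edge at y -65; electronics 19 mm high stand at x +52 to +95 beyond y +35 and y -38
- end_stop: rear stop: rigid gold bracket on the plate across the rear end of the bay, 5 mm thick, 46 mm wide along the car's y, 14 mm high. Origin: middle of the lower edge of its contact face, which looks to the car's front (+x); axes as the car's. A push of 3 to 15 N on it is right, over 40 N bends it
- side_stop: side stop: rigid gold rail on the plate along the bay's left side, 76 mm long along the car's x, 5 mm thick, only 9 mm high: fingers gripping the pack across its width must stay above that. Nothing taller within 40 mm beyond its middle. Origin: middle of the lower edge of its contact face, which looks to the car's right (-y); axes as the car's. Push 3 to 15 N; over 40 N bends it
- mat: dark grey charging mat, 270 x 180 mm, 4 mm thick, fixed on the bench, the two packs lie on it. Origin: centre of its underside
- hex_driver: hex driver with black handle, 170 mm long, lying on the bench beyond the car's front; bystander
- spare_wheel: spare wheel lying flat, 60 mm diameter, 26 mm high; bystander
- glue_bottle: small white bottle with red cap, 32 mm diameter, 75 mm high; bystander
- spray_can: green spray can, 54 mm diameter, 190 mm high, standing upright beyond the mat; bystander
- screw_tray: small aluminium tray, 110 x 80 x 22 mm; bystander
- tool_cup: grey plastic cup, 72 mm across, 95 mm high; bystander
Not all that is in view belongs to the job. Of the things like the blue_pack, leave any that is brown; of the rest the smaller one is meant.

How it is judged:
By the outcome, as a careful person would: the job done as asked, in the order asked, and still so for the second after the job is handed in, while the arm keeps its last pose, push and grip.
It also fails if it takes over 40 s, if anything falls off the work surface, if the arm or the gripper's body presses on something with over 40 N, if the wrist force passes 120 N, or if a joint passes its speed limit or range.

ROBOT

A 6-joint arm with a two-finger parallel gripper is mounted at the origin on the work surface. World frame = base frame: x ahead of the robot, y to its left, z up, the work surface at z = 0. Lengths are in mm, angles in rad, forces in N, time in s.
With the tool pointing down it reaches from about 350 to 875 mm from the base axis. Payload 4.2 kg.
Tool frame: the origin (TCP) lies midway between the tips of the shut fingers; the grasp point (between the pads) lies 19 mm behind it; z points along the fingers, y is the direction in which the jaws open and shut (so a half turn about z gives the same grasp; the last joint's range is limited). The gripper opens to 85 mm and grips with 20 to 120 N. Pads are 22 mm wide; open, the fingers measure 114 mm over their backs; the gripper's body (76 mm by 85 mm) begins 54 mm behind the grasp point. The pads swing forward as they close: fully open they stand 13 mm farther back than shut.
Start: joints at [1.527, 0.385, 0.008, 0, -1.194, -0.259], TCP at [186.339, 596.554, 231.312] pointing down, gripper open.
Joint ranges: [-3.14, 3.14], [-1.21, 2.06], [-1.07, 1.41], [-3.16, 2.05], [-2.99, -0.16], [-3.1, 3.1]. Speed limits (rad/s): [2.79, 2.79, 3.14, 3.14, 3.14, 3.14].

INTERFACE

Orientations are given as a unit quaternion [x, y, z, w].
In Python, from bench import arm gives the robot as it stands.
- The arm moves only by the tool servo_tool, never from a script. Its argument "rows" is a list of rows, each an object of numbers: "fingers": the finger opening in cm, from 0 to 8.54; "x", "y", "z": the shift along the tool's x, y, z in cm; "turn": the turn about the tool's z in degrees. A call has 1 to 10 rows; each row shifts and turns the commanded pose from where the row before left it, along the tool's axes as they then stand; what a row does not reach is not made up. A row lasts 1/12 s, in which the tool goes at most 41.7 mm and 7.16 degrees, less where a joint would pass 70% of its speed; a pose out of reach is approached as far as the arm can. A call is refused whole if a number of a shift passes 4.17 or a number of a turn 7.16, either way. A call with a gripper value outside its range is refused whole. The fingers move at their own pace and stop on an object; the grip force is fixed at half the most. Time passes only in rows, so rows that do not move let the fingers close. It gives the time, the measured TCP pose, the force and the opening at its end, in the units of the state.
- arm.read_state(): the state, without advancing time (a new reading comes with each control period).
- arm.get_image(name): name is "side" or "top"; returns (picture, depth): 400x640x3 uint8, red, green, blue; 400x640 float32, mm along the optical axis (not along the pixel's ray), 0 where there is no reading.
- arm.camera_model(name): a dict with "fx", "fy", "cx", "cy" (pixels), "pose" (4x4, takes a point from camera to world coordinates). Camera axes: x right, y down, z forward; pixel columns grow to the right and rows downward; lengths in mm; the calibration is good to about 2 mm. A picture is of the moment at which its call begins. camera_model takes no time and is no camera call.
- arm.job_done(): hands the job in, once; it reports no verdict.
The state is a dict: "clock": time; "joints": joint angles; "joint_vel": joint speeds; "joint_efforts": joint torques, N m; "position": TCP position; "ee_rot": TCP orientation; "contact_force": force on the tool from outside, world axes, zero at the start; "wrist_torque": the same for the moment, N m; "gripper_width": finger opening in mm.
Only numpy, scipy, OpenCV 4.12 (cv2) and the standard library are available. Lean on these libraries where they do the work, as an engineer would, in place of code of your own. Each camera call takes 0.05 s, during which the arm holds its last target.

## Working session

There is one attempt and no reset: what is moved stays moved. The work goes in short steps, Python scripts to look and compute and a tool call to move; the robot and the scene stay as the last step left them, time stands still between calls to the robot, and variables do not carry over. Pictures are saved under pics/ and viewed, and the job is handed in when it is done.

Besides the shell and the picture viewer there is one more tool, called after "Call:" by a JSON object that holds its "method" and its "body", one argument or row to a line. servo_tool: Moves the arm, as the interface text tells. Its arguments: {"type":"object","properties":{"rows":{"type":"array","items":{"type":"object","properties":{"fingers":{"type":"number"},"x":{"type":"number"},"y":{"type":"number"},"z":{"type":"number"},"turn":{"type":"number"}}}}},"required":["rows"]}

```bash
mkdir -p pics; ls; python3 - <<'E'
from bench import arm
import cv2,numpy as np
s=arm.read_state();print(s)
for n in("top","side"):
    p,d=arm.get_image(n);cv2.imwrite(f"pics/{n}0.png",p[:,:,::-1]);np.savez(f"{n}0.npz",p=p,d=d)
    m=arm.camera_model(n);print(n,m)
E
```

```text
pics
{'clock': 0.0, 'joints': array([ 1.52661774e+00,  3.85540432e-01,  6.61990304e-03, -5.04047816e-04,
       -1.19401774e+00, -2.58576051e-01]), 'joint_vel': array([ 0.0002591 , -0.00042324,  0.00049188,  0.00152892, -0.00030705,
       -0.00120562]), 'joint_efforts': array([ 1.08981549e-03, -3.92287517e+01,  1.88394678e+01,  4.18592423e+00,
       -4.63235963e-03, -1.84857377e-06]), 'position': array([186.16431614, 596.00796407, 230.22826385]), 'ee_rot': array([ 9.88549697e-01, -1.50891664e-01, -1.18314345e-04,  1.08988810e-03]), 'contact_force': array([ 0.86668257, -0.13021449, -0.58123684]), 'wrist_torque': array([-0.02472389, -0.01328299, -0.00919002]), 'gripper_width': 85.27309422883319}
top {'fx': 378.28178670005184, 'fy': 378.28178670005184, 'cx': 319.65873827426645, 'cy': 201.63251419097793, 'pose': array([[ 2.81647338e-02, -9.98367763e-01,  4.96845737e-02,
         4.50997655e+02],
       [-9.99457406e-01, -2.89749790e-02, -1.56634765e-02,
         1.91620888e+01],
       [ 1.70775194e-02, -4.92164575e-02, -9.98642127e-01,
         1.26746747e+03],
       [ 0.00000000e+00,  0.00000000e+00,  0.00000000e+00,
         1.00000000e+00]])}
side {'fx': 395.1334912787635, 'fy': 395.1334912787635, 'cx': 322.55982230528883, 'cy': 194.18308960047028, 'pose': array([[ 9.95689153e-01, -3.95118429e-02,  8.39161762e-02,
         4.22183592e+02],
       [-9.24603309e-02, -4.94624813e-01,  8.64174393e-01,
        -9.30947017e+02],
       [ 7.36190013e-03, -8.68207987e-01, -4.96145840e-01,
         6.00830058e+02],
       [ 0.00000000e+00,  0.00000000e+00,  0.00000000e+00,
         1.00000000e+00]])}
```

View pics/top0.png

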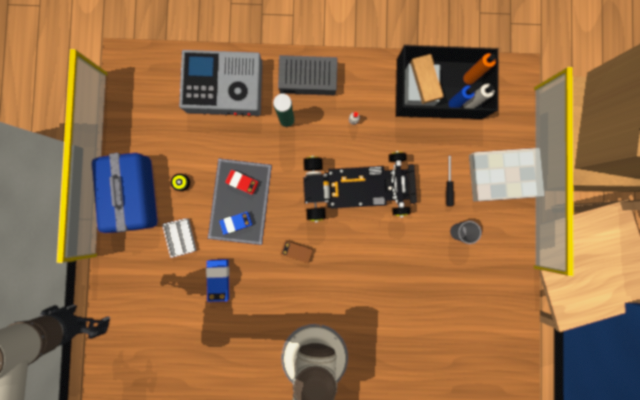

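View pics/side0.png

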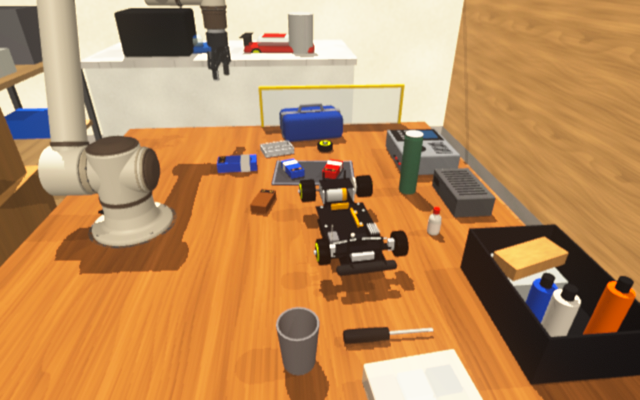

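```bash
python3 - <<'E'
import cv2,numpy as np
p=np.load("top0.npz")["p"][:,:,::-1]
a=cv2.resize(p[150:310,150:290],None,fx=4,fy=4,interpolation=cv2.INTER_CUBIC)[:600]
cv2.imwrite("pics/c1.png",cv2.resize(p[150:290,150:310],None,fx=4.2,fy=4.2,interpolation=cv2.INTER_CUBIC))
cv2.imwrite("pics/c2.png",cv2.resize(p[145:225,295:425],None,fx=6,fy=6,interpolation=cv2.INTER_CUBIC))
E
```

```text
(no output)
```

View pics/c1.png

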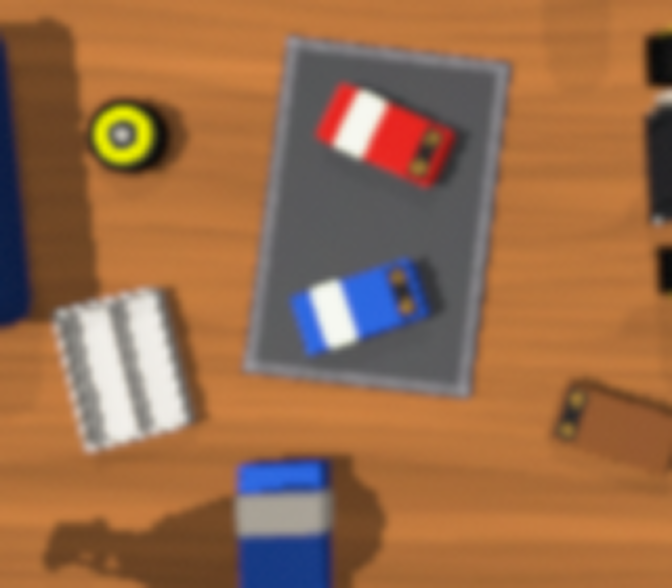

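View pics/c2.png

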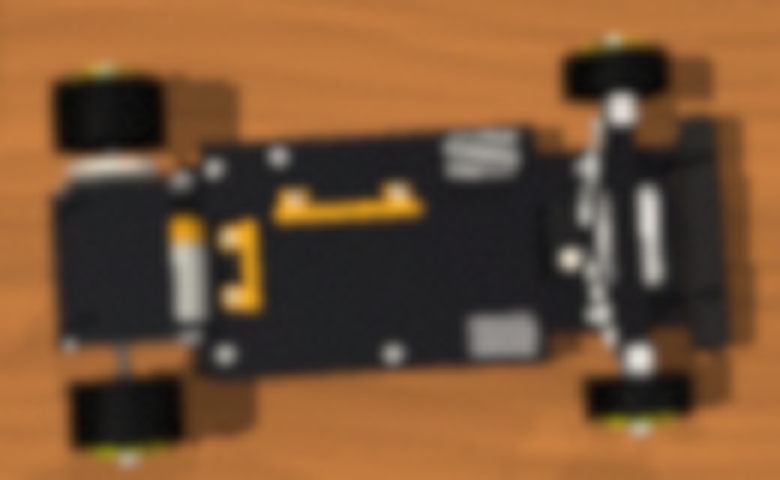

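```bash
cat > h.py <<'E'
import cv2,numpy as np
from bench import arm
def unproj(n,uv,z):
    m=arm.camera_model(n);P=m["pose"];uv=np.asarray(uv,float).reshape(-1,2)
    r=np.c_[(uv[:,0]-m["cx"])/m["fx"],(uv[:,1]-m["cy"])/m["fy"],np.ones(len(uv))]@P[:3,:3].T
    t=(z-P[2,3])/r[:,2]
    return P[:3,3]+r*t[:,None]
def proj(n,X):
    m=arm.camera_model(n);P=m["pose"];c=(np.asarray(X,float).reshape(-1,3)-P[:3,3])@P[:3,:3]
    return np.c_[c[:,0]/c[:,2]*m["fx"]+m["cx"],c[:,1]/c[:,2]*m["fy"]+m["cy"]]
def dworld(n,d):
    m=arm.camera_model(n);P=m["pose"];v,u=np.mgrid[:400,:640]
    c=np.stack([(u-m["cx"])/m["fx"]*d,(v-m["cy"])/m["fy"]*d,d],-1)
    return c@P[:3,:3].T+P[:3,3]
E
python3 - <<'E'
from h import *
f=np.load("top0.npz");p=f["p"];W=dworld("top",f["d"])
hsv=cv2.cvtColor(p,cv2.COLOR_RGB2HSV)
# pack: anything not mat grey within region
def rect(name,mask,box,z):
    m=np.zeros(mask.shape,np.uint8);y0,y1,x0,x1=box;m[y0:y1,x0:x1]=mask[y0:y1,x0:x1]
    v,u=np.nonzero(m);print(name,"zmed",np.median(W[v,u,2]),len(u))
    q=unproj("top",np.c_[u,v],z)[:,:2].astype(np.float32)
    print(cv2.minAreaRect(q)); return q
sat=hsv[...,1];val=hsv[...,2];hue=hsv[...,0]
blue=(hue>95)&(hue<130)&(sat>110)&(val>90)
white=(sat<60)&(val>170)
rect("blue",blue|white,(205,240,215,258),29)
red=((hue<8)|(hue>172))&(sat>130)&(val>100)
rect("red",red|white,(165,200,222,262),29)
rect("big",(hue>95)&(hue<130)&(sat>110)&(val>60),(255,305,200,235),W[285,218,2])
print(W[285,218],W[263,218],W[250,297],W[222,237],W[190,365])
gold=(hue>12)&(hue<28)&(sat>170)&(val>150)
for nm,b in(("end",(178,200,330,341)),("side",(172,184,338,368))):
    rect(nm,gold,b,66 if nm=="end" else 61)
# intensities for crop
g=cv2.cvtColor(p,cv2.COLOR_RGB2GRAY)
print(p[176:186:1,350]);print(p[188,330:344])
print(p[210:236:1,234])
E
```

```text
blue zmed 29.387785320580406 421
((436.9610290527344, 272.5773620605469), (50.578758239746094, 101.35393524169922), 20.10715103149414)
red zmed 29.514026345943762 402
((571.2091674804688, 258.271728515625), (100.16985321044922, 51.21056365966797), 66.63179016113281)
big zmed 35.00684201655872 553
((249.43106079101562, 320.64739990234375), (131.3144073486328, 67.11080932617188), 2.4499168395996094)
[235.01931124 318.46068062  36.39664057] [305.38877251 320.74997326  38.87910661] [352.90782013  69.03326357  28.69353441] [438.41366871 266.76768729  30.44981557] [ 553.48645806 -145.49376656   49.90150683]
end zmed 62.026374174930424 40
((552.606201171875, -50.63133239746094), (44.77050018310547, 6.3867011070251465), 1.4996917247772217)
side zmed 59.59282145751092 58
((584.7568359375, -103.12940979003906), (8.317943572998047, 73.97877502441406), 5.097044944763184)
[[ 33  33  34]
 [ 46  40  36]
 [ 96  70  35]
 [164 117  31]
 [197 139  30]
 [157 110  30]
 [ 85  61  30]
 [ 41  36  32]
 [ 32  32  34]
 [ 32  32  34]]
[[ 44  43  42]
 [ 34  31  30]
 [ 40  36  33]
 [ 50  42  36]
 [ 86  64  35]
 [154 109  31]
 [195 138  31]
 [166 117  30]
 [ 99  71  29]
 [ 49  41  32]
 [ 34  34  35]
 [ 34  34  36]
 [ 32  34  35]
 [ 33  34  35]]
[[ 90  90  92]
 [ 90  90  92]
 [ 91  90  93]
 [ 90  90  95]
 [ 85  90 112]
 [ 72  92 155]
 [ 57  98 200]
 [ 47 103 221]
 [ 45 104 223]
 [ 46 104 224]
 [ 48 105 224]
 [ 51 106 224]
 [ 56 109 224]
 [ 68 115 225]
 [ 81 123 226]
 [100 135 226]
 [123 152 228]
 [147 170 230]
 [170 189 231]
 [184 198 225]
 [174 183 193]
 [137 141 140]
 [101 102 100]
 [ 89  88  88]
 [ 88  88  88]
 [ 87  87  87]]
```

```bash
python3 - <<'E'
from h import *
f=np.load("top0.npz");p=f["p"].astype(float)
w=np.clip(p[...,0]-p[...,2]-8,0,None)
w0=w
# side rail
pts=[]
for u in range(344,362):
    v=np.arange(173,187);ww=w[173:187,u];pts.append((u,(v*ww).sum()/ww.sum(),ww.sum()))
pts=np.array(pts);print(np.round(pts,2)[::3])
a=pts[(pts[:,2]<1.3*np.median(pts[:,2]))]
X=unproj("top",a[:,:2],59)[:,:2];c=np.polyfit(X[:,1],X[:,0],1);print("side x=",c,"ang",np.degrees(np.arctan(c[0])),np.std(X[:,0]-np.polyval(c,X[:,1])), X.mean(0))
pts=[]
for v in range(183,197):
    u=np.arange(330,343);ww=w[v,330:343];pts.append(((u*ww).sum()/ww.sum(),v,ww.sum()))
pts=np.array(pts);print(np.round(pts,2))
a=pts[3:-3]
X=unproj("top",a[:,:2],64)[:,:2];c=np.polyfit(X[:,0],X[:,1],1);print("end y=",c,"ang",np.degrees(np.arctan(c[0])),X.mean(0))
# dark plate+tyre features: tyres
W=dworld("top",f["d"])
for nm,b in(("RL",(150,172,300,325)),("RR",(203,222,300,330)),("FL",(150,164,386,412)),("FR",(205,218,388,415))):
    y0,y1,x0,x1=b;m=(W[y0:y1,x0:x1,2]>92);v,u=np.nonzero(m);q=W[v+y0,u+x0];print(nm,len(u),q.mean(0),(q.min(0)+q.max(0))/2)
# pack edges refine: side masks
E
```

```text
[[344.   179.42 722.  ]
 [347.   179.82 577.  ]
 [350.   179.96 506.  ]
 [353.   179.72 504.  ]
 [356.   179.49 556.  ]
 [359.   178.47 789.  ]]
side x= [-8.55792035e-02  5.76387913e+02] ang -4.891409171813439 0.9974277555077297 [ 585.10770987 -101.8915354 ]
[[334.89 183.   905.  ]
 [334.76 184.   893.  ]
 [334.79 185.   895.  ]
 [334.99 186.   788.  ]
 [335.56 187.   610.  ]
 [336.12 188.   519.  ]
 [336.25 189.   522.  ]
 [336.32 190.   523.  ]
 [336.2  191.   552.  ]
 [335.58 192.   707.  ]
 [335.33 193.   849.  ]
 [335.36 194.   888.  ]
 [335.27 195.   861.  ]
 [335.16 196.   603.  ]]
end y= [ 5.78521945e-02 -8.20152562e+01] ang 3.310996038634468 [551.1418535  -50.13049052]
RL 197 [628.84539001  26.67210086 107.03006011] [551.39370039  26.5207638  679.82809525]
RR 202 [472.17863574  12.38118405 118.62259375] [471.91971199  12.55606321 679.77853145]
FL 114 [ 657.69757242 -237.64133161  110.13429098] [ 562.00540159 -121.96563047  679.75039646]
FR 116 [ 488.9243402  -254.79402956   99.06119061] [ 489.24374633 -256.36314327   99.72052562]
```

```bash
python3 - <<'E'
from h import *
f=np.load("top0.npz");p=f["p"].astype(float)
W=dworld("top",f["d"])
C={}
for nm,b in(("RL",(150,172,300,325)),("RR",(203,222,300,330)),("FL",(150,164,386,412)),("FR",(205,218,388,415))):
    y0,y1,x0,x1=b;w=W[y0:y1,x0:x1];m=(w[...,2]>85)&(w[...,2]<112);q=w[m];C[nm]=np.median(q,0);print(nm,m.sum(),C[nm],q.mean(0),np.percentile(q,[3,97],axis=0).round(1).tolist())
r=(C["RL"]+C["RR"])/2;fr=(C["FL"]+C["FR"])/2;d=fr-r;print(r,fr,np.degrees(np.arctan2(d[0],-d[1])),d)
for a,b in(("RL","RR"),("FL","FR")):
    d=C[a]-C[b];print(a,np.degrees(np.arctan2(d[1],d[0])))
# plate long edges: rows where bright->dark at several columns (z=52) lower edge and upper edge
g=p[...,0]
for nm,rng,us in(("bot",(196,215),range(332,384,4)),("top",(160,176),range(332,368,4))):
    P=[]
    for u in us:
        col=g[rng[0]:rng[1],u];gr=np.gradient(col);gr=np.clip(gr,0,None) if nm=="bot" else np.clip(-gr,0,None)
        k=gr.argmax();s=slice(max(0,k-2),k+3);P.append((u,rng[0]+(np.arange(len(gr))[s]*gr[s]).sum()/gr[s].sum()))
    P=np.array(P);X=unproj("top",P,52)[:,:2];c=np.polyfit(X[:,1],X[:,0],1);print(nm,P[:,1].round(1),np.degrees(np.arctan(c[0])),c)
E
```

```text
RL 230 [628.89334438  27.57277837 100.77527937] [629.33590453  26.95324258  99.34593018] [[611.1, 0.0, 87.2], [648.2, 53.1, 107.9]]
RR 226 [473.06558633  11.57808282 100.95046395] [472.25100652  12.52129273  99.85225659] [[453.8, -13.7, 87.7], [490.7, 38.9, 108.3]]
FL 151 [ 658.08884663 -238.72136422   98.26814205] [ 657.83578179 -238.76588198   97.04245703] [[641.5, -264.1, 86.4], [671.3, -216.5, 106.0]]
FR 144 [ 488.16638471 -251.92911539   97.95166053] [ 488.93339069 -253.421933     96.97921742] [[475.0, -278.6, 86.2], [503.6, -232.3, 105.3]]
[550.97946536  19.5754306  100.86287166] [ 573.12761567 -245.3252398    98.10990129] 4.779342012310499 [  22.14815032 -264.9006704    -2.75297037]
RL 5.860511353527403
FL 4.444555979465484
bot [201.8 208.  207.4 207.2 207.  206.8 206.3 201.7 206.  205.8 206.  197.1
 196.9] -9.516525901840758 [-1.67639132e-01  4.86076563e+02]
top [168.  168.2 172.3 167.8 167.6 167.2 167.1 166.8 166.6] -6.649406664822017 [-1.16577888e-01  6.12854601e+02]
```

Call:
{"method": "servo_tool", "body": {
  "rows": [
    {"turn": 6.5},
    {"turn": 6.5},
    {"turn": 6.5},
    {"turn": 6.5},
    {"turn": 6.5},
    {"turn": 6.5},
    {"turn": 6.5},
    {"turn": 7},
    {},
    {}
  ]
}}

```text
invalid input at $.rows[0]: expected keys fingers, x, y, z, turn
```

```bash
cat >> h.py <<'E'
def pose():
    s=arm.read_state();from scipy.spatial.transform import Rotation as R
    M=R.from_quat(s["ee_rot"]).as_matrix();return s,M
def go(target,a=None):
    s,M=pose();d=M.T@(np.array(target)-s["position"])/10
    h=np.degrees(np.arctan2(M[1,0],M[0,0]))
    print("t",round(s["clock"],2),"pos",s["position"].round(1),"heading",h.round(2),"shift cm",d.round(2),"turn",None if a is None else round((h-a+180)%360-180,2),"F",s["contact_force"].round(1),"w",round(s["gripper_width"],1),"tilt",np.degrees(np.arccos(-M[2,2])).round(2), "cal j6",s["joints"].round(2))
E
python3 - <<'E'
from h import *
go([437,272.6,110],-69.9)
th=np.radians(-85.2);ex=np.array([np.cos(th),np.sin(th)]);ey=np.array([-ex[1],ex[0]])
E=unproj("top",[[336.25,189]],66)[0,:2]+2.5*ex;S=np.array([585.1,-101.9])-2.1*ey
print("E",E,"S",S)
ox=E@ex+52;oy=S@ey-20;O=ox*ex+oy*ey;print("O",O,"bay",O-4*ex-3.5*ey, "endstop y",(E-O)@ey,"ex",ex)
E
```

```text
t 0.1 pos [186.2 596.1 230.3] heading -17.36 shift cm [33.59 23.37 12.08] turn 52.54 F [-0.5  0.   0.1] w 85.6 tilt 0.11 cal j6 [ 1.53  0.39  0.01 -0.   -1.19 -0.26]
E [552.82338147 -53.91770213] S [ 583.007365   -102.07572347]
O [ 563.20178154 -105.2292167 ] bay [ 559.37934516 -101.53611772] endstop y -6.048364682461541 ex [ 0.08367784 -0.99649286]
```

Call:
{"method": "servo_tool", "body": {
  "rows": [
    {"fingers": 8.5, "x": 0, "y": 0, "z": 0, "turn": 6.5},
    {"fingers": 8.5, "x": 0, "y": 0, "z": 0, "turn": 6.5},
    {"fingers": 8.5, "x": 0, "y": 0, "z": 0, "turn": 6.5},
    {"fingers": 8.5, "x": 0, "y": 0, "z": 0, "turn": 6.5},
    {"fingers": 8.5, "x": 0, "y": 0, "z": 0, "turn": 6.5},
    {"fingers": 8.5, "x": 0, "y": 0, "z": 0, "turn": 6.5},
    {"fingers": 8.5, "x": 0, "y": 0, "z": 0, "turn": 6.5},
    {"fingers": 8.5, "x": 0, "y": 0, "z": 0, "turn": 7.0},
    {"fingers": 8.5, "x": 0, "y": 0, "z": 0, "turn": 0}
  ]
}}

```text
clock: 0.85
position: [186.3, 596.2, 230.7]
ee_rot: [0.819, -0.573, 0.0, 0.001]
contact_force: [-0.1, -0.0, -0.0]
gripper_width: 84.5
```

```bash
python3 -c "
from h import *
go([437,272.6,110],-69.9)"
```

```text
t 0.85 pos [186.3 596.2 230.7] heading -69.97 shift cm [ 38.98 -12.48  12.1 ] turn -0.07 F [-0.1 -0.  -0. ] w 84.5 tilt 0.07 cal j6 [ 1.53  0.39  0.01 -0.   -1.19 -1.18]
```

Call:
{"method": "servo_tool", "body": {
  "rows": [
    {"fingers": 8.5, "x": 3, "y": -0.96, "z": 0.5, "turn": 0},
    {"fingers": 8.5, "x": 3, "y": -0.96, "z": 0.5, "turn": 0},
    {"fingers": 8.5, "x": 3, "y": -0.96, "z": 0.5, "turn": 0},
    {"fingers": 8.5, "x": 3, "y": -0.96, "z": 0.5, "turn": 0},
    {"fingers": 8.5, "x": 3, "y": -0.96, "z": 0.5, "turn": 0},
    {"fingers": 8.5, "x": 3, "y": -0.96, "z": 0.5, "turn": 0},
    {"fingers": 8.5, "x": 3, "y": -0.96, "z": 0.5, "turn": 0},
    {"fingers": 8.5, "x": 3, "y": -0.96, "z": 0.5, "turn": 0},
    {"fingers": 8.5, "x": 3, "y": -0.96, "z": 0.5, "turn": 0},
    {"fingers": 8.5, "x": 3, "y": -0.96, "z": 0.5, "turn": 0}
  ]
}}

```text
clock: 1.68
position: [380.4, 346.5, 181.0]
ee_rot: [0.821, -0.571, -0.0, 0.0]
contact_force: [0.5, -0.8, -0.1]
gripper_width: 85.0
```

Call:
{"method": "servo_tool", "body": {
  "rows": [
    {"fingers": 8.5, "x": 3, "y": -0.96, "z": 1.0, "turn": 0},
    {"fingers": 8.5, "x": 3, "y": -0.96, "z": 1.5, "turn": 0},
    {"fingers": 8.5, "x": 3, "y": -0.96, "z": 1.5, "turn": 0},
    {"fingers": 8.5, "x": 0, "y": 0, "z": 2.0, "turn": 0},
    {"fingers": 8.5, "x": 0, "y": 0, "z": 1.0, "turn": 0},
    {"fingers": 8.5, "x": 0, "y": 0, "z": 0, "turn": 0},
    {"fingers": 8.5, "x": 0, "y": 0, "z": 0, "turn": 0}
  ]
}}

```text
clock: 2.27
position: [437.7, 273.8, 111.2]
ee_rot: [0.821, -0.572, 0.0, 0.0]
contact_force: [0.7, 0.4, 0.5]
gripper_width: 85.2
```

```bash
python3 -c "
from h import *
go([437,272.6,15],-69.9)
p,d=arm.get_image('top');cv2.imwrite('pics/t1.png',cv2.resize(p[150:290,150:310,::-1],None,fx=4.2,fy=4.2))
p,d=arm.get_image('side');cv2.imwrite('pics/s1.png',cv2.resize(p[100:220,220:400,::-1],None,fx=4.2,fy=4.2))
"
```

```text
t 2.27 pos [437.7 273.8 111.2] heading -69.71 shift cm [0.08 0.1  9.62] turn 0.19 F [0.7 0.4 0.5] w 85.2 tilt 0.06 cal j6 [ 0.87  0.33 -0.42  0.   -0.82 -0.52]
```

View pics/s1.png

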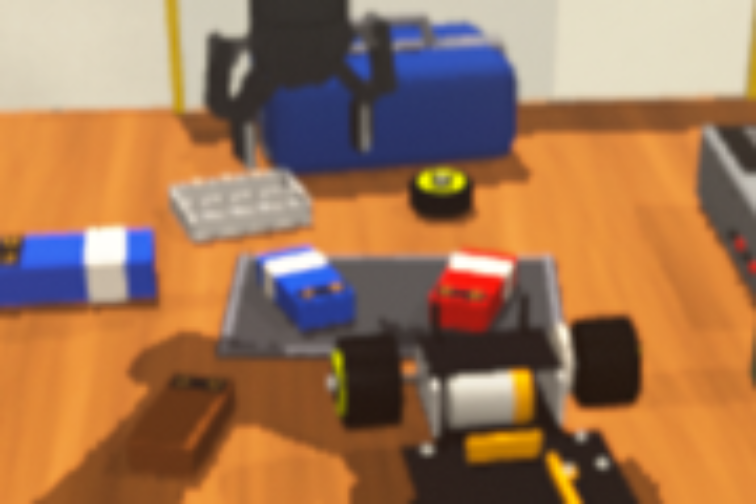

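Call:
{"method": "servo_tool", "body": {
  "rows": [
    {"fingers": 8.5, "x": 0.08, "y": 0.1, "z": 2.0, "turn": 0.2},
    {"fingers": 8.5, "x": 0, "y": 0, "z": 2.2, "turn": 0},
    {"fingers": 8.5, "x": 0, "y": 0, "z": 2.2, "turn": 0},
    {"fingers": 8.5, "x": 0, "y": 0, "z": 1.8, "turn": 0},
    {"fingers": 8.5, "x": 0, "y": 0, "z": 1.0, "turn": 0},
    {"fingers": 8.5, "x": 0, "y": 0, "z": 0.5, "turn": 0},
    {"fingers": 8.5, "x": 0, "y": 0, "z": 0, "turn": 0},
    {"fingers": 8.5, "x": 0, "y": 0, "z": 0, "turn": 0}
  ]
}}

```text
clock: 3.03
position: [437.7, 273.2, 15.2]
ee_rot: [0.819, -0.573, 0.0, -0.001]
contact_force: [0.5, 0.1, 0.6]
gripper_width: 85.1
```

```bash
python3 -c "
from h import *
go([437,272.6,14],-69.9)
p,d=arm.get_image('side');cv2.imwrite('pics/s2.png',cv2.resize(p[100:220,220:400,::-1],None,fx=4.2,fy=4.2))
"
```

```text
t 3.03 pos [437.7 273.2  15.2] heading -69.99 shift cm [0.04 0.09 0.12] turn -0.09 F [0.5 0.1 0.6] w 85.1 tilt 0.1 cal j6 [ 0.87  0.47 -0.51  0.   -0.59 -0.52]
```

View pics/s2.png

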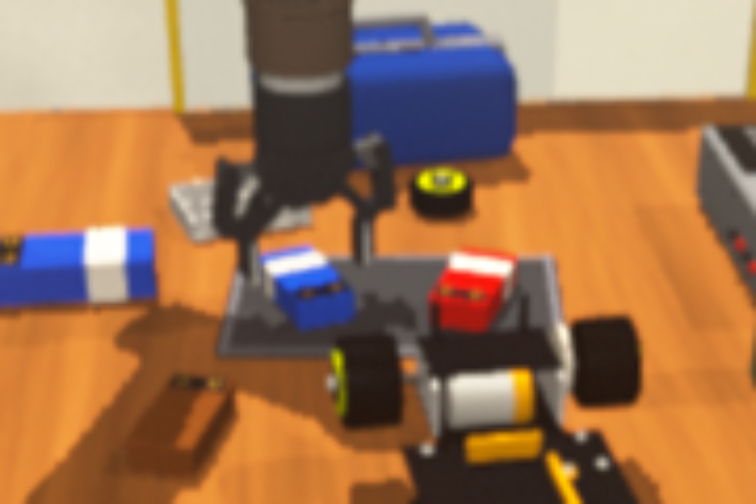

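```bash
python3 -c "
from h import *
s,M=pose();c=s['position']
for z in (15,28):
  for k in(-42,0,42):
    q=c+M[:,1]*k;q[2]=z;print(z,k,(proj('side',q)[0]-[220,100])*4.2)
a=np.radians(-69.9);ex=np.array([np.cos(a),np.sin(a),0]);ey=np.array([-ex[1],ex[0],0])
for i in(-48,48):
  for j in(-23.5,23.5): print('corner',i,j,(proj('side',np.array([437,272.6,29])+i*ex+j*ey)[0]-[220,100])*4.2)
"
```

```text
15 -42 [354.29573654 277.04524515]
15 0 [306.10861593 286.43546563]
15 42 [256.77082344 296.04991745]
28 -42 [354.04661073 262.5170318 ]
28 0 [305.6221774 271.7806734]
28 42 [256.035714  281.2666125]
corner -48 -23.5 [255.99332085 253.12157297]
corner -48 23.5 [309.61701912 243.17806559]
corner 48 -23.5 [299.17810008 300.93553659]
corner 48 23.5 [355.32170153 289.7641872 ]
```

Call:
{"method": "servo_tool", "body": {
  "rows": [
    {"fingers": 8.5, "x": 0, "y": 0.1, "z": 0.1, "turn": 0},
    {"fingers": 6.5, "x": 0, "y": 0, "z": 0, "turn": 0},
    {"fingers": 5.5, "x": 0, "y": 0, "z": 0, "turn": 0},
    {"fingers": 4.0, "x": 0, "y": 0, "z": 0, "turn": 0},
    {"fingers": 4.0, "x": 0, "y": 0, "z": 0, "turn": 0},
    {"fingers": 4.0, "x": 0, "y": 0, "z": 0, "turn": 0},
    {"fingers": 4.0, "x": 0, "y": 0, "z": 0, "turn": 0},
    {"fingers": 4.0, "x": 0, "y": 0, "z": 0, "turn": 0}
  ]
}}

```text
clock: 3.75
position: [436.6, 272.3, 13.9]
ee_rot: [0.819, -0.574, 0.0, -0.0]
contact_force: [-1.2, -0.6, 5.8]
gripper_width: 45.5
```

Call:
{"method": "servo_tool", "body": {
  "rows": [
    {"fingers": 4.0, "x": 0, "y": 0, "z": -0.2, "turn": 0},
    {"fingers": 4.0, "x": 0, "y": 0, "z": -1.0, "turn": 0},
    {"fingers": 4.0, "x": 0, "y": 0, "z": -1.5, "turn": 0},
    {"fingers": 4.0, "x": 0, "y": 0, "z": -2, "turn": 0},
    {"fingers": 4.0, "x": 0, "y": 0, "z": -2, "turn": 0},
    {"fingers": 4.0, "x": 0, "y": 0, "z": -2, "turn": 0},
    {"fingers": 4.0, "x": 0, "y": 0, "z": 0, "turn": 0}
  ]
}}

```text
clock: 4.33
position: [438.0, 273.6, 104.3]
ee_rot: [0.819, -0.574, 0.001, -0.004]
contact_force: [0.7, 0.4, -2.6]
gripper_width: 45.8
```

```bash
python3 -c "
from h import *
go([562,-128,180],-85.2)
p,d=arm.get_image('side');cv2.imwrite('pics/s3.png',cv2.resize(p[80:220,220:400,::-1],None,fx=4.2,fy=4.2))
p,d=arm.get_image('top');cv2.imwrite('pics/t3.png',cv2.resize(p[150:290,150:310,::-1],None,fx=4.2,fy=4.2))
"
```

```text
t 4.33 pos [438.  273.6 104.3] heading -70.0 shift cm [41.96  2.03 -7.72] turn 15.2 F [ 0.7  0.4 -2.6] w 45.8 tilt 0.45 cal j6 [ 0.87  0.33 -0.43  0.   -0.8  -0.53]
```

View pics/s3.png

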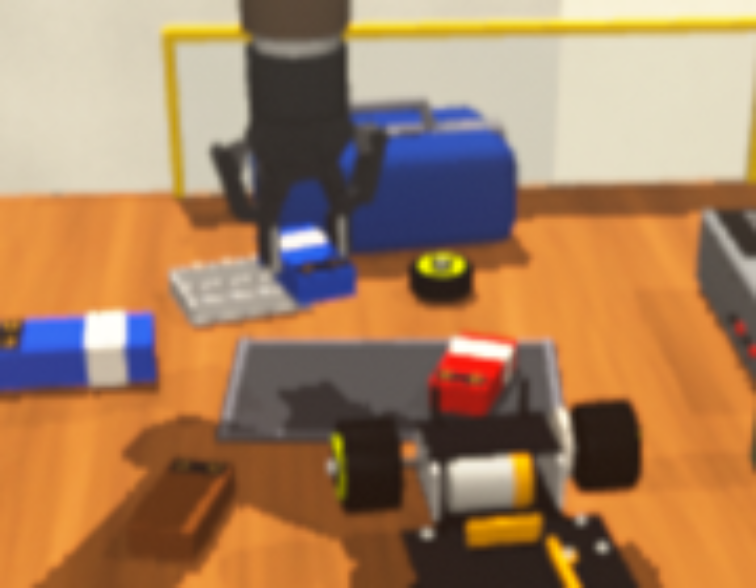

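View pics/t3.png

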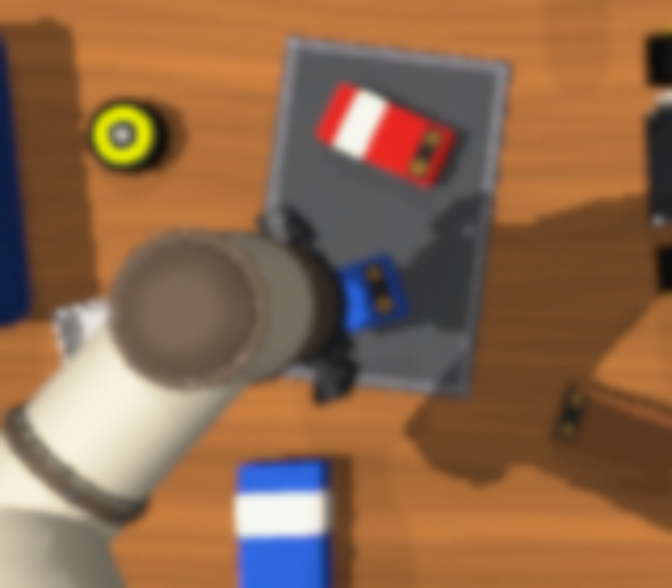

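```bash
python3 -c "
from h import *
go([554.3,-112,165],-85.2)"
```

```text
t 4.43 pos [436.  271.9 100.7] heading -70.08 shift cm [40.12  1.96 -6.47] turn 15.12 F [ 0.6 -0.9 -2.6] w 45.2 tilt 0.07 cal j6 [ 0.87  0.34 -0.44 -0.   -0.79 -0.53]
```

Call:
{"method": "servo_tool", "body": {
  "rows": [
    {"fingers": 4.0, "x": 0, "y": 0, "z": -2, "turn": 0},
    {"fingers": 4.0, "x": 1, "y": 0, "z": -2, "turn": 0},
    {"fingers": 4.0, "x": 2, "y": 0.2, "z": -2, "turn": 0},
    {"fingers": 4.0, "x": 3, "y": 0.2, "z": -0.5, "turn": 0},
    {"fingers": 4.0, "x": 3, "y": 0.2, "z": 0, "turn": 0},
    {"fingers": 4.0, "x": 3, "y": 0.2, "z": 0, "turn": 0},
    {"fingers": 4.0, "x": 3, "y": 0.2, "z": 0, "turn": 0},
    {"fingers": 4.0, "x": 3, "y": 0.2, "z": 0, "turn": 0},
    {"fingers": 4.0, "x": 3, "y": 0.2, "z": 0, "turn": 0},
    {"fingers": 4.0, "x": 3, "y": 0.2, "z": 0, "turn": 0}
  ]
}}

```text
clock: 5.27
position: [502.0, 39.2, 163.4]
ee_rot: [0.819, -0.574, -0.001, 0.001]
contact_force: [-0.1, 0.3, -1.1]
gripper_width: 45.2
```

Call:
{"method": "servo_tool", "body": {
  "rows": [
    {"fingers": 4.0, "x": 3, "y": 0.2, "z": 0, "turn": 0},
    {"fingers": 4.0, "x": 3, "y": 0.1, "z": 0, "turn": 0},
    {"fingers": 4.0, "x": 3, "y": 0.1, "z": 0, "turn": 0},
    {"fingers": 4.0, "x": 3, "y": 0, "z": 0, "turn": 0},
    {"fingers": 4.0, "x": 2.5, "y": 0, "z": 0, "turn": 0},
    {"fingers": 4.0, "x": 1.5, "y": 0, "z": 0, "turn": 4},
    {"fingers": 4.0, "x": 0, "y": 0, "z": 0, "turn": 4},
    {"fingers": 4.0, "x": 0, "y": 0, "z": 0, "turn": 4},
    {"fingers": 4.0, "x": 0, "y": 0, "z": 0, "turn": 3.1},
    {"fingers": 4.0, "x": 0, "y": 0, "z": 0, "turn": 0}
  ]
}}

```text
clock: 6.1
position: [552.6, -111.0, 163.0]
ee_rot: [0.736, -0.677, -0.002, 0.001]
contact_force: [-0.3, -1.2, -2.5]
gripper_width: 45.6
```

Call:
{"method": "servo_tool", "body": {
  "rows": [
    {"fingers": 4.0, "x": 0, "y": 0, "z": 0, "turn": 0},
    {"fingers": 4.0, "x": 0, "y": 0, "z": 0, "turn": 0}
  ]
}}

```text
clock: 6.27
position: [553.3, -110.7, 164.2]
ee_rot: [0.737, -0.676, -0.001, 0.001]
contact_force: [1.1, 1.0, -2.2]
gripper_width: 45.2
```

```bash
python3 -c "
from h import *
go([554.3,-112,90],-85.2)
for n in('side','top'):
  p,d=arm.get_image(n);np.savez(n+'4.npz',p=p,d=d)
  c=p[80:280,240:460] if n=='side' else p[130:240,290:440]
  cv2.imwrite('pics/%s4.png'%n,cv2.resize(c[...,::-1],None,fx=3 if n=='side' else 5,fy=3 if n=='side' else 5,interpolation=cv2.INTER_CUBIC))
"
```

```text
t 6.27 pos [ 553.3 -110.7  164.2] heading -85.08 shift cm [ 0.14 -0.1   7.42] turn 0.12 F [ 1.1  1.  -2.2] w 45.2 tilt 0.13 cal j6 [ 0.09  0.34 -0.24 -0.   -0.99 -0.  ]
```

View pics/side4.png

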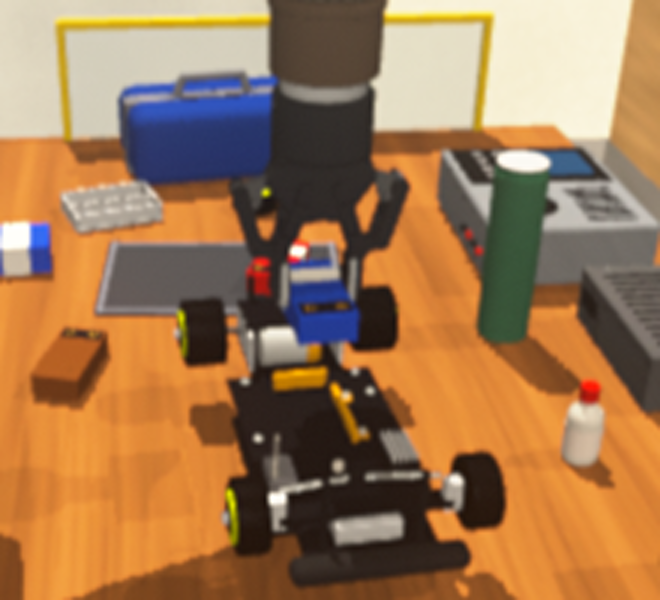

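View pics/top4.png

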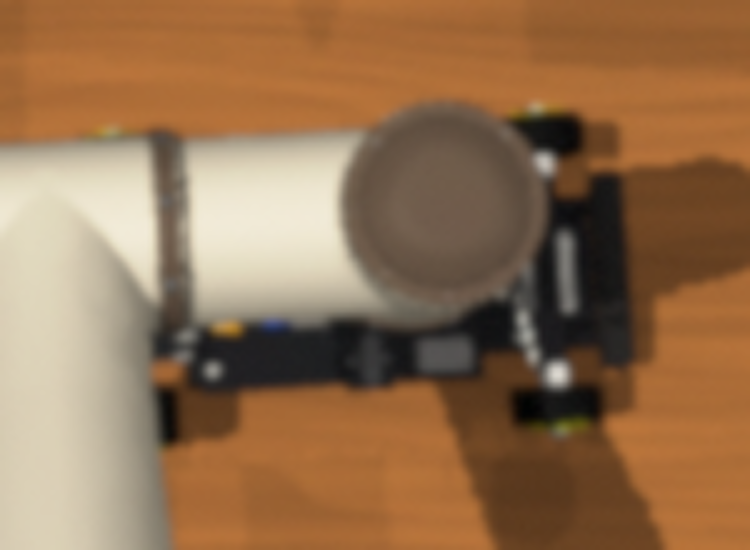

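```bash
cat > ov.py <<'E'
from h import *
def overlay(img,n,polys,box,f,out):
    y0,y1,x0,x1=box
    c=cv2.resize(img[y0:y1,x0:x1,::-1],None,fx=f,fy=f,interpolation=cv2.INTER_CUBIC)
    for P,col in polys:
        q=((proj(n,P)-[x0,y0]+0.5)*f).astype(np.int32);cv2.polylines(c,[q.reshape(-1,1,2)],True,col,1)
    cv2.imwrite(out,c)
th=np.radians(-85.2);ex=np.array([np.cos(th),np.sin(th),0]);ey=np.array([-ex[1],ex[0],0]);O=np.array([563.2,-105.2,0])
def C(x,y,z):return O+x*ex+y*ey+np.array([0,0,z])
stops=[([C(-52,-26.5,52),C(-52,19.5,52),C(-52,19.5,66),C(-52,-26.5,66)],(0,255,0)),
 ([C(-42,20,52),C(34,20,52),C(34,20,61),C(-42,20,61)],(255,255,0))]
def pack(c,h,zb):
    a=np.radians(h);u=np.array([np.cos(a),np.sin(a),0]);v=np.array([-u[1],u[0],0]);c=np.array([c[0],c[1],zb])
    r=[]
    for z in(0,25): r.append(([c+i*48*u+j*23.5*v+np.array([0,0,z]) for i,j in((1,1),(1,-1),(-1,-1),(-1,1))],(0,255,255)))
    return r
E
python3 -c "
from ov import *
overlay(np.load('side0.npz')['p'],'side',stops,(170,280,300,420),6,'pics/o1.png')
overlay(np.load('top0.npz')['p'],'top',stops,(150,225,320,400),8,'pics/o2.png')
s,M=pose()
overlay(np.load('side4.npz')['p'],'side',stops+pack(s['position'],-85.1,s['position'][2]-10),(140,240,300,400),6,'pics/o3.png')
"
```

```text
(no output)
```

View pics/o1.png

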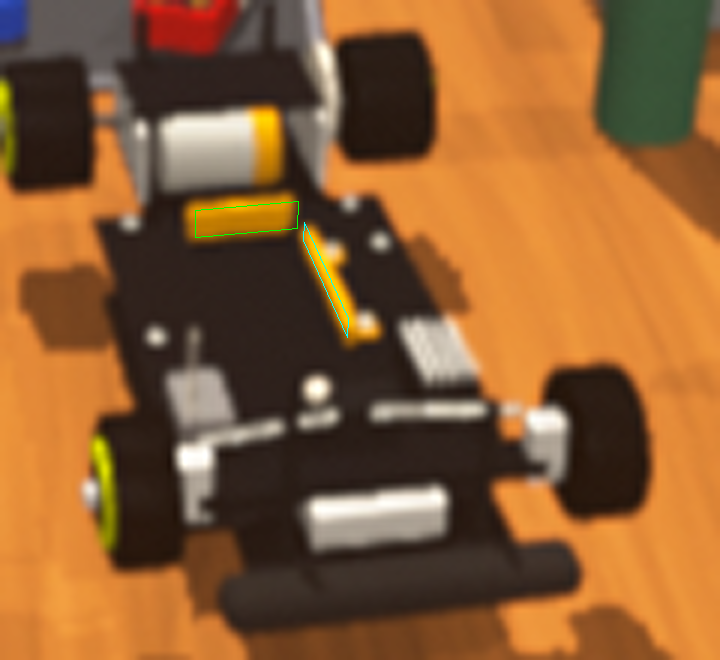

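View pics/o2.png

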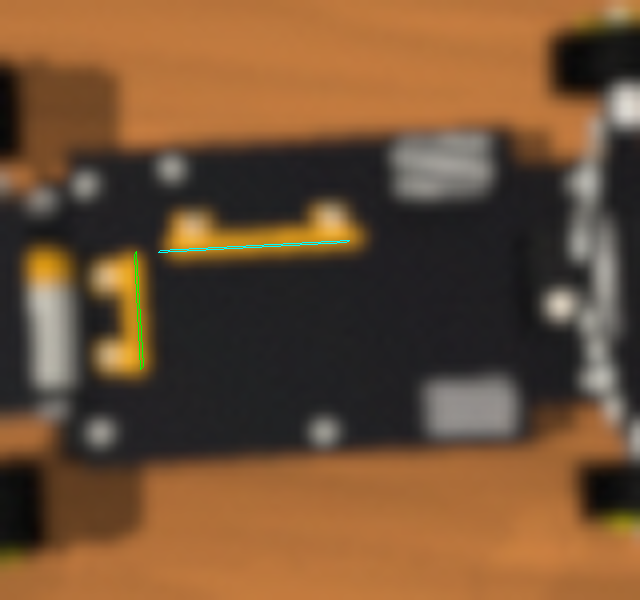

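View pics/o3.png

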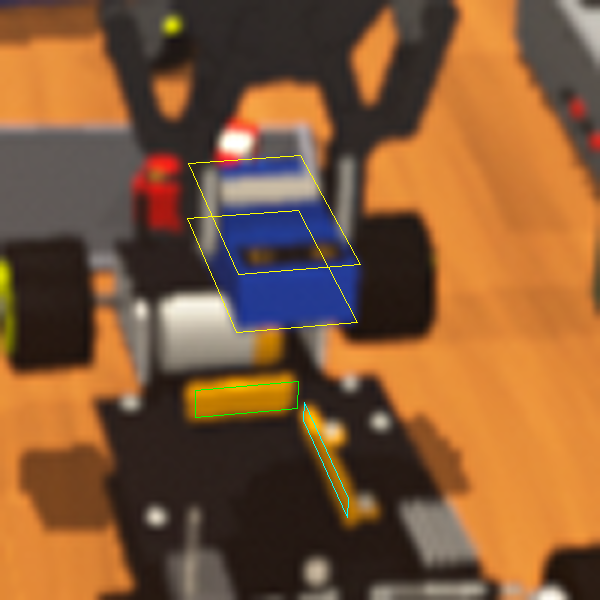

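Call:
{"method": "servo_tool", "body": {
  "rows": [
    {"fingers": 4.0, "x": 0.1, "y": -0.1, "z": 1, "turn": 0.1},
    {"fingers": 4.0, "x": 0, "y": 0, "z": 2, "turn": 0},
    {"fingers": 4.0, "x": 0, "y": 0, "z": 2, "turn": 0},
    {"fingers": 4.0, "x": 0, "y": 0, "z": 2, "turn": 0},
    {"fingers": 4.0, "x": 0, "y": 0, "z": 1.5, "turn": 0},
    {"fingers": 4.0, "x": 0, "y": 0, "z": 0.6, "turn": 0},
    {"fingers": 4.0, "x": 0, "y": 0, "z": 0.2, "turn": 0},
    {"fingers": 4.0, "x": 0, "y": 0, "z": 0, "turn": 0},
    {"fingers": 4.0, "x": 0, "y": 0, "z": 0, "turn": 0}
  ]
}}

```text
clock: 7.12
position: [555.8, -111.8, 73.1]
ee_rot: [0.736, -0.677, 0.001, -0.001]
contact_force: [0.8, 0.0, -1.6]
gripper_width: 45.3
```

```bash
python3 -c "
from ov import *
go([554.3,-112,62],-85.2)
s,M=pose()
p,d=arm.get_image('side')
overlay(p,'side',stops+pack(s['position'],-85.1,s['position'][2]-10),(140,240,300,400),6,'pics/o4.png')
overlay(p,'side',[],(140,240,300,400),6,'pics/o4n.png')
"
```

```text
t 7.12 pos [ 555.8 -111.8   73.1] heading -85.22 shift cm [0.01 0.16 1.11] turn -0.02 F [ 0.8  0.  -1.6] w 45.3 tilt 0.1 cal j6 [ 0.09  0.45 -0.34  0.   -0.78 -0.  ]
```

View pics/o4n.png

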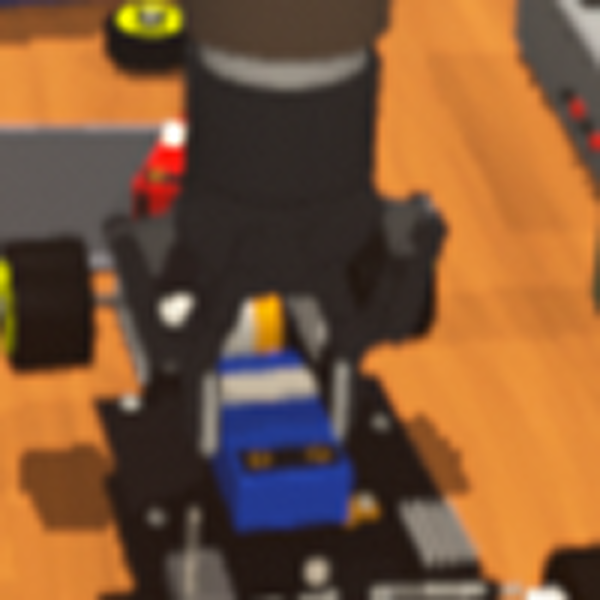

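View pics/o4.png

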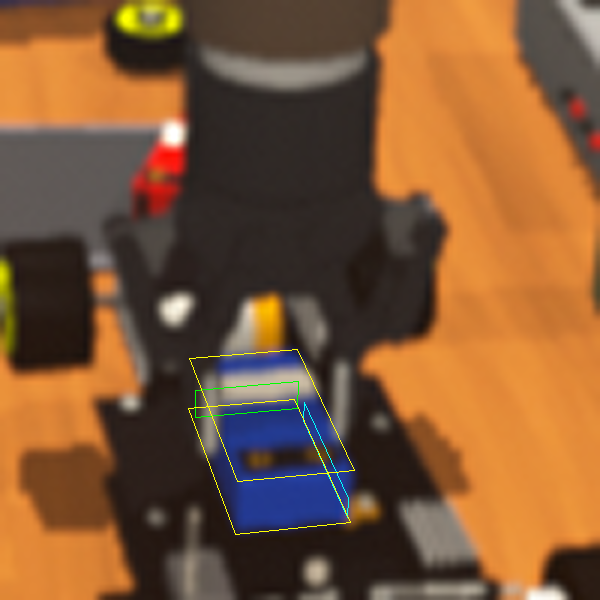

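Call:
{"method": "servo_tool", "body": {
  "rows": [
    {"fingers": 4.0, "x": 0, "y": 0, "z": 0.4, "turn": 0},
    {"fingers": 4.0, "x": 0, "y": 0, "z": 0.3, "turn": 0},
    {"fingers": 4.0, "x": 0, "y": 0, "z": 0.1, "turn": 0},
    {"fingers": 4.0, "x": 0, "y": 0, "z": 0, "turn": 0},
    {"fingers": 4.0, "x": 0, "y": 0, "z": 0, "turn": 0}
  ]
}}

```text
clock: 7.58
position: [555.0, -111.8, 64.3]
ee_rot: [0.736, -0.677, 0.0, 0.0]
contact_force: [-0.2, -0.3, -1.3]
gripper_width: 45.3
```

Call:
{"method": "servo_tool", "body": {
  "rows": [
    {"fingers": 4.0, "x": 0, "y": 0, "z": 0.1, "turn": 0},
    {"fingers": 4.0, "x": 0, "y": 0, "z": 0, "turn": 0},
    {"fingers": 4.0, "x": 0, "y": 0, "z": 0, "turn": 0}
  ]
}}

```text
clock: 7.83
position: [555.0, -111.7, 63.3]
ee_rot: [0.736, -0.677, 0.0, 0.0]
contact_force: [-0.5, -0.0, -2.8]
gripper_width: 45.4
```

Call:
{"method": "servo_tool", "body": {
  "rows": [
    {"fingers": 4.0, "x": 0, "y": 0, "z": 0.1, "turn": 0},
    {"fingers": 4.0, "x": 0, "y": 0, "z": 0, "turn": 0},
    {"fingers": 4.0, "x": 0, "y": 0, "z": 0, "turn": 0}
  ]
}}

```text
clock: 8.08
position: [555.0, -111.7, 62.3]
ee_rot: [0.736, -0.677, -0.0, 0.0]
contact_force: [0.1, -0.9, -2.7]
gripper_width: 45.5
```

Call:
{"method": "servo_tool", "body": {
  "rows": [
    {"fingers": 4.0, "x": 0, "y": 0, "z": 0.05, "turn": 0},
    {"fingers": 4.0, "x": 0, "y": 0, "z": 0, "turn": 0},
    {"fingers": 4.0, "x": 0, "y": 0, "z": 0, "turn": 0}
  ]
}}

```text
clock: 8.33
position: [555.2, -111.8, 62.0]
ee_rot: [0.736, -0.677, 0.0, -0.0]
contact_force: [-0.6, -0.4, -1.6]
gripper_width: 45.3
```

Call:
{"method": "servo_tool", "body": {
  "rows": [
    {"fingers": 4.0, "x": 0, "y": 0, "z": 0.1, "turn": 0},
    {"fingers": 4.0, "x": 0, "y": 0, "z": 0, "turn": 0},
    {"fingers": 4.0, "x": 0, "y": 0, "z": 0, "turn": 0}
  ]
}}

```text
clock: 8.58
position: [555.5, -111.9, 62.0]
ee_rot: [0.736, -0.677, 0.001, -0.0]
contact_force: [-2.5, 0.4, 4.4]
gripper_width: 45.4
```

Call:
{"method": "servo_tool", "body": {
  "rows": [
    {"fingers": 4.0, "x": 0, "y": 0, "z": 0.05, "turn": 0},
    {"fingers": 4.0, "x": 0, "y": 0, "z": 0, "turn": 0},
    {"fingers": 4.0, "x": 0, "y": 0, "z": 0, "turn": 0}
  ]
}}

```text
clock: 8.83
position: [555.6, -111.9, 61.9]
ee_rot: [0.736, -0.677, 0.001, -0.0]
contact_force: [-1.7, 0.3, 8.1]
gripper_width: 45.7
```

Call:
{"method": "servo_tool", "body": {
  "rows": [
    {"fingers": 4.0, "x": 0, "y": 0, "z": -0.05, "turn": 0},
    {"fingers": 4.0, "x": -0.2, "y": 0, "z": 0, "turn": 0},
    {"fingers": 4.0, "x": -0.2, "y": 0, "z": 0, "turn": 0},
    {"fingers": 4.0, "x": -0.2, "y": 0, "z": 0, "turn": 0},
    {"fingers": 4.0, "x": 0, "y": 0, "z": 0, "turn": 0},
    {"fingers": 4.0, "x": 0, "y": 0, "z": 0, "turn": 0}
  ]
}}

```text
clock: 9.33
position: [555.8, -105.7, 61.9]
ee_rot: [0.736, -0.677, 0.001, -0.001]
contact_force: [-0.5, -0.4, 7.0]
gripper_width: 45.7
```

Call:
{"method": "servo_tool", "body": {
  "rows": [
    {"fingers": 4.0, "x": -0.1, "y": 0, "z": 0, "turn": 0},
    {"fingers": 4.0, "x": 0, "y": 0, "z": 0, "turn": 0},
    {"fingers": 4.0, "x": 0, "y": 0, "z": 0, "turn": 0}
  ]
}}

```text
clock: 9.58
position: [555.8, -104.9, 61.9]
ee_rot: [0.736, -0.677, 0.001, -0.001]
contact_force: [-0.5, -1.0, 5.4]
gripper_width: 45.3
```

Call:
{"method": "servo_tool", "body": {
  "rows": [
    {"fingers": 4.0, "x": -0.1, "y": 0, "z": 0, "turn": 0},
    {"fingers": 4.0, "x": 0, "y": 0, "z": 0, "turn": 0},
    {"fingers": 4.0, "x": 0, "y": 0, "z": 0, "turn": 0}
  ]
}}

```text
clock: 9.83
position: [555.7, -104.0, 62.0]
ee_rot: [0.736, -0.677, 0.001, -0.001]
contact_force: [-0.4, -1.4, 6.1]
gripper_width: 46.1
```

Call:
{"method": "servo_tool", "body": {
  "rows": [
    {"fingers": 4.0, "x": -0.1, "y": 0, "z": 0, "turn": 0},
    {"fingers": 4.0, "x": 0, "y": 0, "z": 0, "turn": 0},
    {"fingers": 4.0, "x": 0, "y": 0, "z": 0, "turn": 0}
  ]
}}

```text
clock: 10.08
position: [555.8, -103.9, 62.0]
ee_rot: [0.736, -0.677, 0.002, -0.0]
contact_force: [0.8, -5.3, 3.9]
gripper_width: 45.5
```

Call:
{"method": "servo_tool", "body": {
  "rows": [
    {"fingers": 4.0, "x": 0, "y": -0.1, "z": 0, "turn": 0},
    {"fingers": 4.0, "x": 0, "y": -0.1, "z": 0, "turn": 0},
    {"fingers": 4.0, "x": 0, "y": 0, "z": 0, "turn": 0},
    {"fingers": 4.0, "x": 0, "y": 0, "z": 0, "turn": 0}
  ]
}}

```text
clock: 10.42
position: [556.2, -103.9, 61.9]
ee_rot: [0.736, -0.677, 0.001, 0.001]
contact_force: [-2.6, -5.2, 8.0]
gripper_width: 45.2
```

Call:
{"method": "servo_tool", "body": {
  "rows": [
    {"fingers": 4.0, "x": 0, "y": -0.1, "z": 0, "turn": 0},
    {"fingers": 4.0, "x": 0, "y": 0, "z": 0, "turn": 0},
    {"fingers": 4.0, "x": 0, "y": 0, "z": 0, "turn": 0}
  ]
}}

```text
clock: 10.67
position: [556.9, -103.8, 61.9]
ee_rot: [0.736, -0.677, 0.0, 0.001]
contact_force: [-3.0, -5.7, 8.1]
gripper_width: 45.7
```

Call:
{"method": "servo_tool", "body": {
  "rows": [
    {"fingers": 4.0, "x": 0, "y": -0.1, "z": 0, "turn": 0},
    {"fingers": 4.0, "x": 0, "y": 0, "z": 0, "turn": 0},
    {"fingers": 4.0, "x": 0, "y": 0, "z": 0, "turn": 0}
  ]
}}

```text
clock: 10.92
position: [556.9, -103.8, 61.9]
ee_rot: [0.736, -0.677, -0.0, 0.002]
contact_force: [-5.2, -4.8, 10.4]
gripper_width: 45.2
```

Call:
{"method": "servo_tool", "body": {
  "rows": [
    {"fingers": 4.0, "x": 0, "y": 0, "z": -0.05, "turn": 0},
    {"fingers": 4.0, "x": 0, "y": -0.1, "z": 0, "turn": 0},
    {"fingers": 4.0, "x": 0, "y": 0, "z": 0, "turn": 0},
    {"fingers": 4.0, "x": 0, "y": 0, "z": 0, "turn": 0}
  ]
}}

```text
clock: 11.25
position: [557.0, -103.8, 62.0]
ee_rot: [0.736, -0.677, -0.001, 0.002]
contact_force: [-6.1, -5.3, 8.4]
gripper_width: 45.1
```

```bash
python3 -c "
from ov import *
go([559.4,-101.5,62],-85.2)
s,M=pose();print(s['wrist_torque'].round(2))
p,d=arm.get_image('side')
overlay(p,'side',stops+pack(s['position'],-85.1,52),(140,240,300,400),6,'pics/o5.png')
overlay(p,'side',[],(140,240,300,400),6,'pics/o5n.png')
"
```

```text
t 11.25 pos [ 557.  -103.8   62. ] heading -85.21 shift cm [-0.21 -0.26 -0.  ] turn -0.01 F [-6.1 -5.3  8.4] w 45.1 tilt 0.3 cal j6 [ 0.1   0.47 -0.34  0.   -0.77 -0.02]
[-1.46  1.68  0.24]
```

View pics/o5n.png

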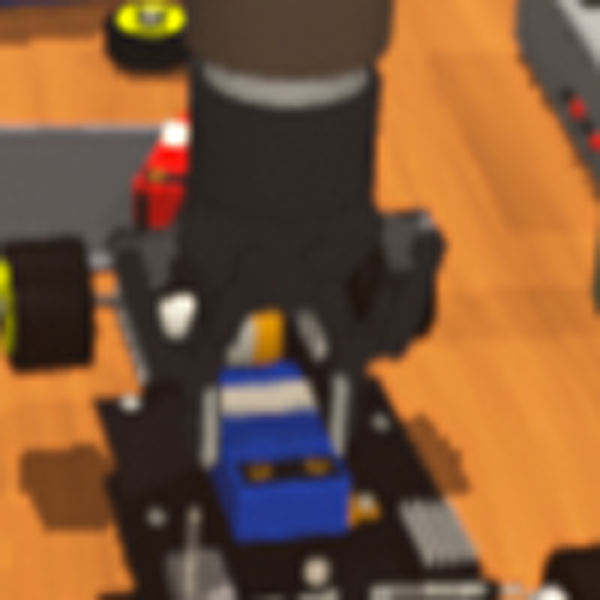

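View pics/o5.png

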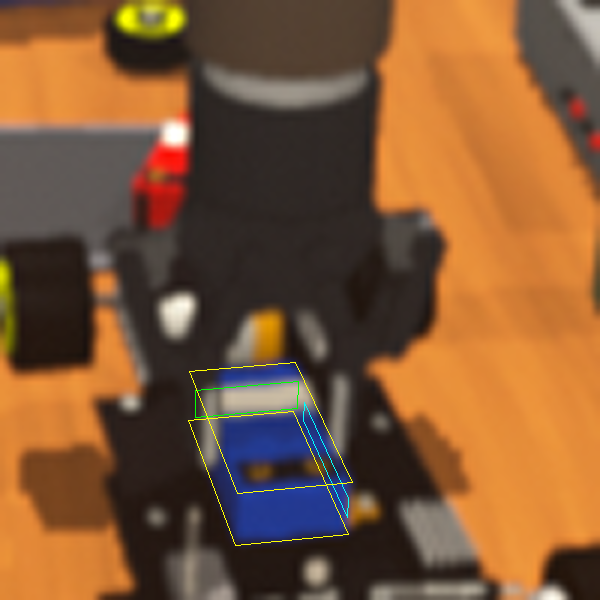

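Call:
{"method": "servo_tool", "body": {
  "rows": [
    {"fingers": 4.0, "x": 0, "y": 0, "z": -0.08, "turn": 0},
    {"fingers": 4.0, "x": 0, "y": -0.1, "z": 0, "turn": 0},
    {"fingers": 4.0, "x": 0, "y": 0, "z": 0, "turn": 0},
    {"fingers": 4.0, "x": 0, "y": 0, "z": 0, "turn": 0}
  ]
}}

```text
clock: 11.63
position: [557.0, -103.8, 62.1]
ee_rot: [0.736, -0.677, -0.002, 0.003]
contact_force: [-6.9, -5.8, 7.2]
gripper_width: 45.4
```

Call:
{"method": "servo_tool", "body": {
  "rows": [
    {"fingers": 4.0, "x": 0, "y": -0.1, "z": 0, "turn": 0},
    {"fingers": 4.0, "x": 0, "y": 0, "z": 0, "turn": 0},
    {"fingers": 4.0, "x": 0, "y": 0, "z": 0, "turn": 0}
  ]
}}

```text
clock: 11.88
position: [557.0, -103.8, 62.1]
ee_rot: [0.736, -0.677, -0.003, 0.004]
contact_force: [-8.5, -5.7, 9.2]
gripper_width: 44.9
```

```bash
python3 -c "
from ov import *
go([559.4,-101.5,62],-85.2)
s,M=pose();print(s['wrist_torque'].round(2))"
```

```text
t 11.88 pos [ 557.  -103.8   62.1] heading -85.23 shift cm [-0.21 -0.25  0.  ] turn -0.03 F [-8.5 -5.7  9.2] w 44.9 tilt 0.55 cal j6 [ 0.1   0.47 -0.34  0.   -0.77 -0.02]
[-1.43  2.37  0.32]
```

Call:
{"method": "servo_tool", "body": {
  "rows": [
    {"fingers": 4.0, "x": 0, "y": 0.1, "z": -0.08, "turn": 0},
    {"fingers": 4.0, "x": -0.06, "y": 0, "z": 0, "turn": 0},
    {"fingers": 4.0, "x": 0, "y": 0, "z": 0, "turn": 0},
    {"fingers": 4.0, "x": 0, "y": 0, "z": 0, "turn": 0},
    {"fingers": 4.0, "x": 0, "y": 0, "z": 0, "turn": 0}
  ]
}}

```text
clock: 12.3
position: [557.0, -103.8, 62.1]
ee_rot: [0.736, -0.677, -0.002, 0.003]
contact_force: [-4.4, -8.3, 3.6]
gripper_width: 45.6
```

```bash
python3 -c "
from ov import *
go([559.4,-101.5,62],-85.2)
s,M=pose();print(s['wrist_torque'].round(2),M.round(4))"
```

```text
t 12.3 pos [ 557.  -103.8   62.1] heading -85.23 shift cm [-0.2  -0.26  0.01] turn -0.03 F [-4.4 -8.3  3.6] w 45.6 tilt 0.45 cal j6 [ 0.1   0.47 -0.34  0.   -0.77 -0.02]
[-2.48  1.31  0.28] [[ 0.0831 -0.9965 -0.0075]
 [-0.9965 -0.0831 -0.0026]
 [ 0.0019  0.0077 -1.    ]]
```

Call:
{"method": "servo_tool", "body": {
  "rows": [
    {"fingers": 4.0, "x": 0, "y": -0.1, "z": 0, "turn": 0},
    {"fingers": 4.0, "x": 0, "y": 0, "z": 0, "turn": 0},
    {"fingers": 4.0, "x": 0, "y": 0, "z": 0, "turn": 0}
  ]
}}

```text
clock: 12.55
position: [557.0, -103.8, 62.1]
ee_rot: [0.736, -0.677, -0.003, 0.004]
contact_force: [-6.1, -8.3, 4.9]
gripper_width: 45.5
```

```bash
cat > st.py <<'E'
from h import *
go([557,-103.8,62],-85.2)
s,M=pose();print(s['wrist_torque'].round(3),M[:,2].round(4),s['joints'][5])
E
python3 st.py
```

```text
t 12.55 pos [ 557.  -103.8   62.1] heading -85.24 shift cm [0.   0.   0.01] turn -0.04 F [-6.1 -8.3  4.9] w 45.5 tilt 0.57 cal j6 [ 0.1   0.47 -0.34  0.   -0.77 -0.02]
[-2.336  1.821  0.314] [-0.0097 -0.0026 -0.9999] -0.021277898479482683
```

Call:
{"method": "servo_tool", "body": {
  "rows": [
    {"fingers": 4.0, "x": 0, "y": 0, "z": 0, "turn": 0.5},
    {"fingers": 4.0, "x": 0, "y": 0, "z": 0, "turn": 0},
    {"fingers": 4.0, "x": 0, "y": 0, "z": 0, "turn": 0}
  ]
}}

```text
clock: 12.8
position: [556.8, -103.9, 62.1]
ee_rot: [0.733, -0.68, -0.003, 0.004]
contact_force: [-7.2, -8.6, 4.1]
gripper_width: 45.6
```

```bash
python3 st.py
```

```text
t 12.8 pos [ 556.8 -103.9   62.1] heading -85.69 shift cm [-0.01 -0.02  0.01] turn -0.49 F [-7.2 -8.6  4.1] w 45.6 tilt 0.6 cal j6 [ 0.1   0.47 -0.34  0.   -0.77 -0.03]
[-2.473  1.906  0.442] [-0.0101 -0.0029 -0.9999] -0.029360135780611776
```

Call:
{"method": "servo_tool", "body": {
  "rows": [
    {"fingers": 4.0, "x": 0, "y": 0, "z": 0, "turn": -1.0},
    {"fingers": 4.0, "x": 0, "y": 0, "z": 0, "turn": 0},
    {"fingers": 4.0, "x": 0, "y": 0, "z": 0, "turn": 0}
  ]
}}

```text
clock: 13.05
position: [557.0, -103.8, 62.1]
ee_rot: [0.738, -0.675, -0.003, 0.004]
contact_force: [-6.2, -8.7, 5.0]
gripper_width: 45.7
```

```bash
python3 st.py
```

```text
t 13.05 pos [ 557.  -103.8   62.1] heading -84.87 shift cm [0.   0.   0.01] turn 0.33 F [-6.2 -8.7  5. ] w 45.7 tilt 0.55 cal j6 [ 0.1   0.47 -0.34  0.   -0.77 -0.01]
[-2.389  1.786 -0.141] [-0.0094 -0.0021 -1.    ] -0.014021038802482481
```

Call:
{"method": "servo_tool", "body": {
  "rows": [
    {"fingers": 4.0, "x": 0, "y": 0, "z": 0, "turn": -0.4},
    {"fingers": 4.0, "x": 0, "y": 0, "z": 0, "turn": 0},
    {"fingers": 4.0, "x": 0, "y": 0, "z": 0, "turn": 0}
  ]
}}

```text
clock: 13.3
position: [556.9, -103.8, 62.1]
ee_rot: [0.74, -0.673, -0.003, 0.004]
contact_force: [-5.7, -8.6, 5.1]
gripper_width: 45.4
```

```bash
python3 st.py;python3 -c "
from h import *
print(arm.read_state()['position'])"
```

```text
t 13.3 pos [ 556.9 -103.8   62.1] heading -84.56 shift cm [ 0.   -0.01  0.01] turn 0.64 F [-5.7 -8.6  5.1] w 45.4 tilt 0.55 cal j6 [ 0.1   0.47 -0.34  0.   -0.77 -0.01]
[-2.371  1.811 -0.484] [-0.0094 -0.0018 -1.    ] -0.008168238992594154
[ 556.92955273 -103.78406693   62.09294054]
```

Call:
{"method": "servo_tool", "body": {
  "rows": [
    {"fingers": 4.0, "x": 0, "y": 0, "z": 0, "turn": 0.3},
    {"fingers": 4.0, "x": 0, "y": 0, "z": 0, "turn": 0},
    {"fingers": 4.0, "x": 0, "y": 0, "z": 0, "turn": 0}
  ]
}}

```text
clock: 13.55
position: [557.0, -103.8, 62.1]
ee_rot: [0.739, -0.674, -0.003, 0.004]
contact_force: [-5.7, -8.6, 5.0]
gripper_width: 45.4
```

```bash
python3 st.py;python3 -c "
from h import *
print(arm.read_state()['position'])"
```

```text
t 13.55 pos [ 557.  -103.8   62.1] heading -84.79 shift cm [ 0.   -0.    0.01] turn 0.41 F [-5.7 -8.6  5. ] w 45.4 tilt 0.55 cal j6 [ 0.1   0.47 -0.34  0.   -0.77 -0.01]
[-2.397  1.839 -0.23 ] [-0.0094 -0.0021 -1.    ] -0.01254561915361498
[ 556.99481065 -103.76514694   62.11702926]
```

Call:
{"method": "servo_tool", "body": {
  "rows": [
    {"fingers": 4.0, "x": 0, "y": 0, "z": 0, "turn": 0.25},
    {"fingers": 4.0, "x": 0, "y": 0, "z": 0, "turn": 0},
    {"fingers": 4.0, "x": 0, "y": 0, "z": 0, "turn": 0}
  ]
}}

```text
clock: 13.8
position: [557.0, -103.7, 62.1]
ee_rot: [0.737, -0.675, -0.003, 0.004]
contact_force: [-7.1, -8.3, 4.8]
gripper_width: 45.5
```

```bash
python3 st.py;python3 -c "
from h import *
print(arm.read_state()['position'])"
```

```text
t 13.8 pos [ 557.  -103.7   62.1] heading -84.98 shift cm [0.01 0.01 0.01] turn 0.22 F [-7.1 -8.3  4.8] w 45.5 tilt 0.55 cal j6 [ 0.1   0.47 -0.34  0.   -0.77 -0.02]
[-2.363  1.839  0.018] [-0.0094 -0.0023 -1.    ] -0.016234079579323386
[ 557.04532551 -103.72204589   62.11552553]
```

Call:
{"method": "servo_tool", "body": {
  "rows": [
    {"fingers": 4.0, "x": 0, "y": 0, "z": 0, "turn": 0},
    {"fingers": 4.0, "x": 0, "y": 0, "z": 0, "turn": 0},
    {"fingers": 4.0, "x": 0, "y": 0, "z": 0, "turn": 0},
    {"fingers": 4.0, "x": 0, "y": 0, "z": 0, "turn": 0},
    {"fingers": 4.0, "x": 0, "y": 0, "z": 0, "turn": 0},
    {"fingers": 4.0, "x": 0, "y": 0, "z": 0, "turn": 0}
  ]
}}

```text
clock: 14.3
position: [557.0, -103.7, 62.1]
ee_rot: [0.737, -0.675, -0.003, 0.004]
contact_force: [-5.5, -8.6, 3.6]
gripper_width: 45.3
```

```bash
python3 st.py; python3 -c "
from ov import *
p,d=arm.get_image('side');np.savez('side9.npz',p=p,d=d)
overlay(p,'side',[],(160,250,310,420),7,'pics/o9.png')
W=dworld('side',d)
# pack top surface plane fit
hsv=cv2.cvtColor(p,cv2.COLOR_RGB2HSV)
m=(hsv[...,0]>95)&(hsv[...,0]<130)&(hsv[...,1]>110)&(abs(W[...,0]-557)<40)&(abs(W[...,1]+104)<55)&(W[...,2]>70)
q=W[m];A=np.c_[q[:,:2]-q[:,:2].mean(0),np.ones(len(q))];c=np.linalg.lstsq(A,q[:,2],rcond=None)[0];print(len(q),q.mean(0),np.degrees(c[:2]),c[2])
p,d=arm.get_image('top');cv2.imwrite('pics/t9.png',p[...,::-1])
"
```

```text
t 14.3 pos [ 557.  -103.7   62.1] heading -84.98 shift cm [0.01 0.   0.01] turn 0.22 F [-5.5 -8.6  3.6] w 45.3 tilt 0.55 cal j6 [ 0.1   0.47 -0.34  0.   -0.77 -0.02]
[-2.362  1.79  -0.038] [-0.0094 -0.0023 -1.    ] -0.01625239264428015
249 [ 558.4824397  -120.14164861   76.02536346] [-1.08337329  1.17035885] 76.02536345921139
```

View pics/o9.png

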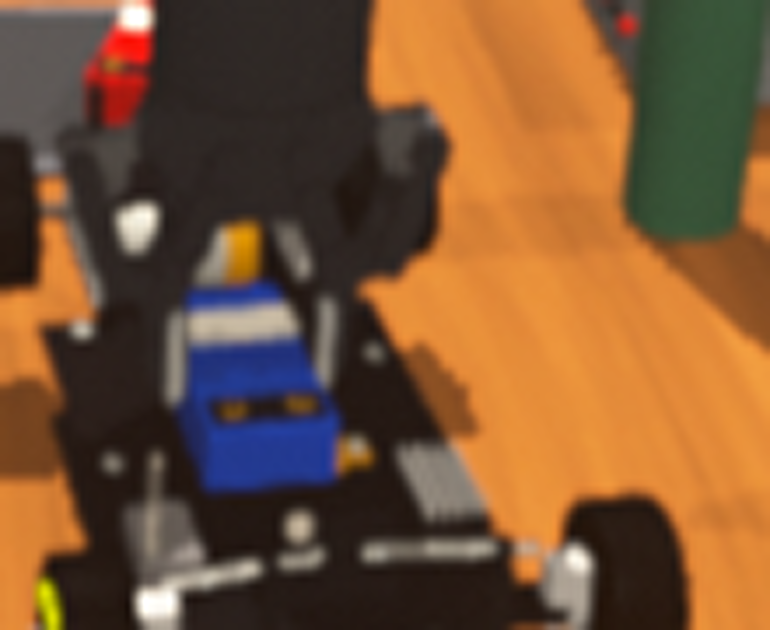

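View pics/t9.png

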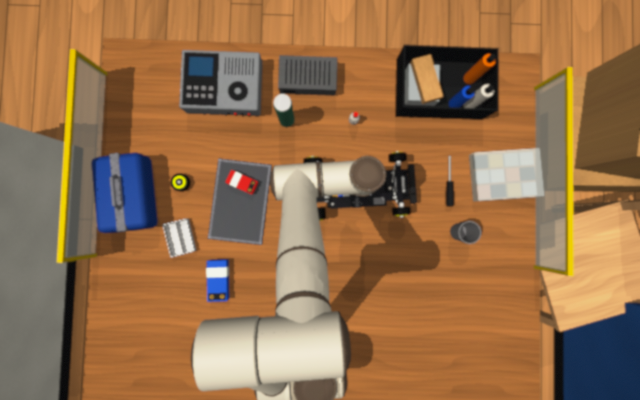

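Call:
{"method": "servo_tool", "body": {
  "rows": [
    {"fingers": 4.0, "x": 0, "y": -0.1, "z": 0, "turn": 0},
    {"fingers": 4.0, "x": 0, "y": 0, "z": 0, "turn": 0},
    {"fingers": 4.0, "x": 0, "y": 0, "z": 0, "turn": 0},
    {"fingers": 4.0, "x": 0, "y": 0, "z": 0, "turn": 0},
    {"fingers": 4.0, "x": 0, "y": 0, "z": 0, "turn": 0}
  ]
}}

```text
clock: 14.82
position: [557.1, -103.7, 62.2]
ee_rot: [0.737, -0.675, -0.003, 0.005]
contact_force: [-7.8, -8.7, 7.2]
gripper_width: 45.5
```

```bash
python3 st.py
```

```text
t 14.82 pos [ 557.1 -103.7   62.2] heading -84.99 shift cm [0.01 0.01 0.02] turn 0.21 F [-7.8 -8.7  7.2] w 45.5 tilt 0.67 cal j6 [ 0.1   0.47 -0.34  0.   -0.77 -0.02]
[-2.236  2.383 -0.01 ] [-0.0115 -0.0024 -0.9999] -0.01613932272213618
```

Both pushes are about 8 N, the yaw moment is about zero, and the readings are steady, so I'm handing in.

```bash
python3 -c "
from bench import arm
print(arm.job_done())"
```

```text
the job is handed in; nothing more can be done
None
```

The blue pack from the mat is in the battery bay with its brass sockets to the front. I handed the job in at about 14.8 s with the arm still holding the pack against both gold stops. I left the larger blue look-alike and the brown one alone.

**Last checks**
- **Push:** about 8 N towards each stop, measured at the wrist. Friction takes some of that, so the stops themselves feel somewhat less. Pressing harder on the side stop no longer moved the pack, so it was in contact there.
- **Squareness:** the twisting moment is about 0. I got there by turning the pack slightly both ways until the moment vanished and it sat deepest in the corner.
- **Seating:** the pack's top measured about 76 mm above the bench, against 77 mm expected, so it is down on the plate. The last pictures show the red pack and the other bench items I could see unmoved.

**What did not agree**
- The pack stopped about 2–2.5 mm from my camera estimate in both directions. I trusted the contact forces, and the camera calibration is only good to about 2 mm.
- The tool leans about 0.7° from the side push. If the pack leans with it, its right edge could be up to roughly 0.5 mm high; a rough depth fit suggested 1–1.5° of slope, which I did not resolve.

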